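Close the trimmer guard and reset its tripped starter

TASK

The drum trimmer has tripped with its yellow guard folded back. Swing the guard over by its handle bar and lower it gently, without letting it fall or forcing it down, until it rests on its adjustable stop, and let go; then reset the starter by pushing its red lever all the way to off (the red mark) and after that all the way to on (the green mark). Leave the other things on the bench where they are.

Things in the scene. Friction and masses are not known exactly. Their poses are not given: they have to be found in the camera images.
- trimmer: bench drum trimmer, fixed: grey base 200 (x) x 280 (y) x 40 mm high, with a terracotta-coloured drum at +y and a dark motor at -y. Origin: centre of the underside; z up. The guard's hinge line runs along its x axis, 100 mm above the bench; the guard lies towards -y when open and towards +y when closed. Nothing of it but the guard and its handle is higher than 140 mm
- hinge_mid (a point): middle of the hinge line, 100 mm above the bench, on the trimmer (does not move); its axes are those of the trimmer
- guard_bar (a point): middle of the black handle bar of the guard: a round bar of 12 mm diameter, 130 mm long, parallel to the hinge line and 160 mm from it, carried by two 12 mm side arms in line with the guard plate at 65 mm either side of the middle. The near edge of the plate is 45 mm from the bar's axis, so that there is a 39 mm gap for a finger between plate and bar. A round bar: it can turn between the fingers while they hold it
- guard (a joint): angle of the yellow guard plate (170 mm along the hinge, 100 mm wide, 6 mm thick; with the handle 0.5 kg) in rad: 0 is level towards the trimmer's +y, 1.57 upright, 2.6 fully folded back (its start). Its hinge is nearly free: it falls either way from upright. When closed it rests on the stop at an angle anywhere from 0.05 to 0.27, as the stop is set
- stop: adjustable stop, fixed on the trimmer beside the drum: upright steel sleeve 20 mm thick with a black pin of 14 mm standing out of its top, meets the underside of the guard plate 95 mm from the hinge line. Origin: foot of the sleeve, 40 mm above the bench. The sleeve ends 90 mm above the bench; the height of the pin differs from time to time, its top being 102 to 122 mm above the bench
- starter: starter box, fixed: white, 130 (x) x 110 (y) x 85 mm high with a black boss (50 x 60 mm, top 104 mm above the bench) on which the lever stands. Origin: centre of the underside; z up. Red mark at -x of the lever, green mark at +x. The lever turns about the box's y axis through the point 100 mm above the origin
- lever_grip (a point): middle of the lever's red cross bar: 16 mm diameter, 50 mm long along the starter's y axis, 80 mm from the lever's turning axis on a 12 mm steel stem
- lever (a joint): angle of the lever in rad: 0 is fully off (leans 0.6 rad from upright towards the starter's -x, red mark), 0.6 upright, 1.2 fully on (leans 0.6 rad towards +x, green mark). Tripped, it starts between 0.5 and 0.8. It stays where it is left; moving it takes about 2 N at the cross bar
- sole_a: black insole lying flat, 200 x 76 x 6 mm, loose bystander. Origin: middle of its underside
- sole_b: black insole lying flat, 200 x 76 x 6 mm, loose bystander. Origin: middle of its underside
- shell: white half-tube splint shell, 150 mm long, 90 mm wide, 55 mm high, loose bystander. Origin: middle of its underside
- rivets: small jar, 48 mm diameter, 60 mm high, loose bystander. Origin: middle of its underside
- glue: bottle with a red cap, 60 mm diameter, 130 mm high, loose bystander. Origin: middle of its underside
- driver: screwdriver with a green handle, about 200 mm long, lying, loose bystander. Origin: under its middle
- mallet: hammer, 220 mm long, lying, loose bystander. Origin: under its middle

How it is judged:
On the way, in this order (a step that is already met when the one before it is completed fails the run):
1. the guard rests on its stop and the fingers have let go (value of joint guard below 0.32 rad and velocity of joint guard between -0.05 and 0.05 rad/s and contact force between stop and anything else above 0.5 N and contact force between the fingers and anything else below 0.3 N), for 0.3 s.
2. the lever is fully off (value of joint lever below 0.1 rad), for 0.1 s.
3. the lever is fully on, the guard still on its stop (value of joint guard below 0.32 rad and velocity of joint guard between -0.05 and 0.05 rad/s and contact force between stop and anything else above 0.5 N and value of joint lever above 1.1 rad), for 0.2 s.
At the end, for the whole second after the job is handed in: the guard rests still on its stop (joint below 0.32 rad, stop carrying at least 0.5 N), the lever is fully on (within 0.1 rad of its end) and the fingers touch nothing (all of step 3 and contact force between the fingers and anything else below 0.3 N).
It fails at once if the guard falls: it comes down faster than 2 rad/s in the last part of its way (value of joint guard below 0.8 rad and velocity of joint guard below -2 rad/s).
It fails at once if the stop is loaded with more than 45 N (contact force between stop and anything else above 45 N).
It fails at once if a bystander is moved by more than 30 mm (distance of any of sole_a, sole_b, shell, rivets, glue, driver, mallet from where it was at the start of the episode above 0.03 m).
It also fails if it takes over 72 s, if anything falls off the work surface, if the arm or the gripper's body presses on something with over 40 N, if the wrist force passes 120 N, or if a joint passes its speed limit or range.

ROBOT

A 6-joint arm with a two-finger parallel gripper is mounted at the origin on the work surface. World frame = base frame: x ahead of the robot, y to its left, z up, the work surface at z = 0. Lengths are in m, angles in rad, forces in N, time in s.
With the tool pointing down it reaches from about 0.325 to 0.775 m from the base axis. Payload 5.5 kg.
Tool frame: the origin (TCP) lies midway between the tips of the shut fingers; the grasp point (between the pads) lies 19 mm behind it (r.grip_point_offset is the distance from the TCP to the grasp point, in m); z points along the fingers, x is the direction in which the jaws open and shut, and the axes are right-handed (so a half turn about z gives the same grasp; the last joint's range is limited). The gripper opens to 88 mm and grips with 3 to 60 N. Pads are 20 mm wide; open, the fingers measure 115 mm over their backs; the gripper's body (75 mm by 178 mm) begins 61 mm behind the grasp point.
Start: joints at [-0.057, 0.091, 1.231, -0, 1.82, -0.057], TCP at [0.6, -0, 0.223] pointing down, gripper open.
Joint ranges: [-2.87, 2.87], [-0.86, 2.18], [0.17, 2.46], [-1.51, 4.65], [0.06, 2.69], [-2.65, 2.65]. Speed limits (rad/s): [2.57, 2.57, 3.01, 3.14, 3.14, 3.14].

INTERFACE

Orientations are given as a unit quaternion [w, x, y, z].
In Python, from station import r gives the robot as it stands.
- The arm moves only by the shell command python3 -m crank 'ROWS' [OPENING] [FORCE]. ROWS is a JSON object of lists of equal length, an entry for each row: "offset": the shift along the tool's x, y, z in mm, a list of three; "rot": the turn, a rotation vector about the tool's x, y, z in degrees, a list of three. A call has exactly 8 rows; each row shifts and turns the pose as measured when the row begins, along the tool's axes as they then stand; what a row does not reach is not made up. A row lasts 1/10 s, in which the tool goes at most 50 mm and 8.59 degrees, less where a joint would pass 70% of its speed; a pose out of reach is approached as far as the arm can. A call is refused whole if a number of a shift passes 50 or a number of a turn 8.59, either way. A call with a gripper value outside its range is refused whole. OPENING is the finger opening in mm, from 0 to 87.8, set as the call begins (- or left out, the last holds). The fingers move at their own pace and stop on an object; FORCE is the grip in N (left out, the last holds). Time passes only in rows, so rows that do not move let the fingers close, or fill a call up. It gives the time, the measured TCP pose, the force and the opening at its end, in the units of the state.
- r.observe(): the state, without advancing time (a new reading comes with each control period).
- r.camera(name): name is "scene" or "side" or "wrist"; returns a dict with "color" (400x640x3 uint8, red, green, blue), "camera_matrix" (3x3 intrinsics, pixels), "extrinsics" (4x4, takes a point from camera to world coordinates). Camera axes: x right, y up, looking along -z (the intrinsics and any distortion apply to the point x, -y, -z); pixel columns grow to the right and rows downward; lengths in m; the calibration is good to about 2 mm. The wrist camera is an equidistant fisheye: a pixel r from the principal point sees the ray r / f radians off the axis. A picture is of the moment at which its call begins. There is no depth.
- r.job_done(): hands the job in, once; it reports no verdict.
The state is a dict: "time": time; "joints": joint angles; "qvel": joint speeds; "joint_torque": joint torques, N m; "tool_pos": TCP position; "orientation": TCP orientation; "wrist_force": force on the tool from outside, world axes, zero at the start; "ft_torque": the same for the moment, N m; "gripper_width": opening from 0.0 (shut) to 1.0 (fully open).
Only numpy, scipy, OpenCV 4.12 (cv2) and the standard library are available. Lean on these libraries where they do the work, as an engineer would, in place of code of your own. Each camera call takes 0.05 s, during which the arm holds its last target.

## Working session

There is one attempt and no reset: what is moved stays moved. The work goes in short steps, Python scripts to look and compute and a shell command to move; the robot and the scene stay as the last step left them, time stands still between calls to the robot, and variables do not carry over. Pictures are saved under pics/ and viewed, and the job is handed in when it is done.

```bash
ls; mkdir -p pics; python3 - <<'E'
from station import r
import cv2,numpy as np
print(r.observe(), r.grip_point_offset)
for n in ["scene","side","wrist"]:
    c=r.camera(n); cv2.imwrite(f"pics/{n}0.png",c["color"][:,:,::-1]); print(n,np.round(c["camera_matrix"],1).tolist(),np.round(c["extrinsics"],3).tolist())
E
```

```text
pics
{'time': 0.0, 'joints': array([-5.67146277e-02,  9.18433288e-02,  1.23189460e+00, -4.48683649e-05,
        1.81980555e+00, -5.67142862e-02]), 'qvel': array([-0.00151659,  0.00011243,  0.00128488, -0.0010231 , -0.00101318,
       -0.00059716]), 'joint_torque': array([-3.13584051e-04, -4.46447504e+01, -4.06449509e+01,  6.96761138e-02,
        2.93726998e-02, -1.50731516e-04]), 'tool_pos': array([ 5.99693827e-01, -8.38639485e-06,  2.21511268e-01]), 'orientation': array([-3.35776354e-05,  9.99999524e-01, -5.67831185e-06, -9.75076224e-04]), 'wrist_force': array([ 0.08921099,  1.56143411, -0.32583978]), 'ft_torque': array([ 0.03503726,  0.04923591, -0.0167309 ]), 'gripper_width': 1.0002806846922503} 0.0187
scene [[468.5, 0.0, 325.5], [0.0, 468.5, 202.2], [0.0, 0.0, 1.0]] [[-0.561, -0.634, 0.532, 1.463], [0.828, -0.423, 0.369, 0.662], [-0.008, 0.647, 0.762, 1.499], [0.0, 0.0, 0.0, 1.0]]
side [[455.6, 0.0, 320.9], [0.0, 455.6, 198.5], [0.0, 0.0, 1.0]] [[0.945, 0.199, -0.258, 0.163], [-0.325, 0.627, -0.707, -0.969], [0.021, 0.753, 0.658, 0.992], [0.0, 0.0, 0.0, 1.0]]
wrist [[309.7, 0.0, 318.0], [0.0, 309.7, 202.2], [0.0, 0.0, 1.0]] [[1.0, -0.001, 0.001, 0.601], [0.001, 0.965, 0.262, 0.072], [-0.002, -0.262, 0.965, 0.384], [0.0, 0.0, 0.0, 1.0]]
```

View pics/scene0.png

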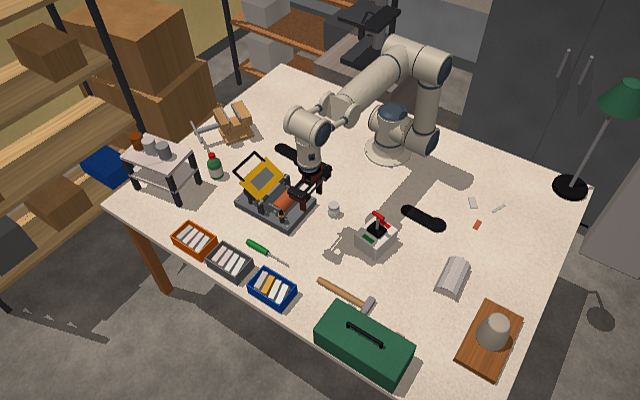

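View pics/side0.png

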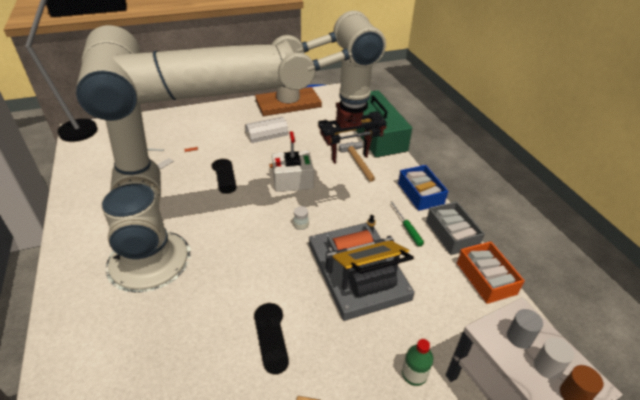

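View pics/wrist0.png

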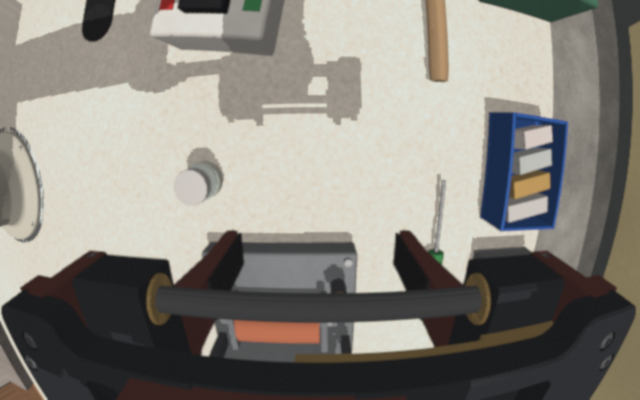

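The scene view shows the trimmer near (278,195) with the guard open, the starter near (377,235) and the stop's black pin near (283,213). I'll enlarge these areas to measure them.

```bash
python3 - <<'E'
import cv2
a=cv2.imread("pics/scene0.png"); b=cv2.imread("pics/side0.png")
cv2.imwrite("pics/c1.png",cv2.resize(a[140:250,215:345],None,fx=6,fy=5.4,interpolation=cv2.INTER_CUBIC)[:594])
cv2.imwrite("pics/c1.png",cv2.resize(a[145:245,220:340],None,fx=6,fy=6,interpolation=cv2.INTER_CUBIC))
cv2.imwrite("pics/c2.png",cv2.resize(a[200:270,340:430],None,fx=8,fy=8,interpolation=cv2.INTER_CUBIC))
cv2.imwrite("pics/c3.png",cv2.resize(b[205:325,295:425],None,fx=5,fy=5,interpolation=cv2.INTER_CUBIC)[:600])
cv2.imwrite("pics/c4.png",cv2.resize(b[120:200,255:345],None,fx=7,fy=7,interpolation=cv2.INTER_CUBIC))
E
```

```text
(no output)
```

View pics/c1.png

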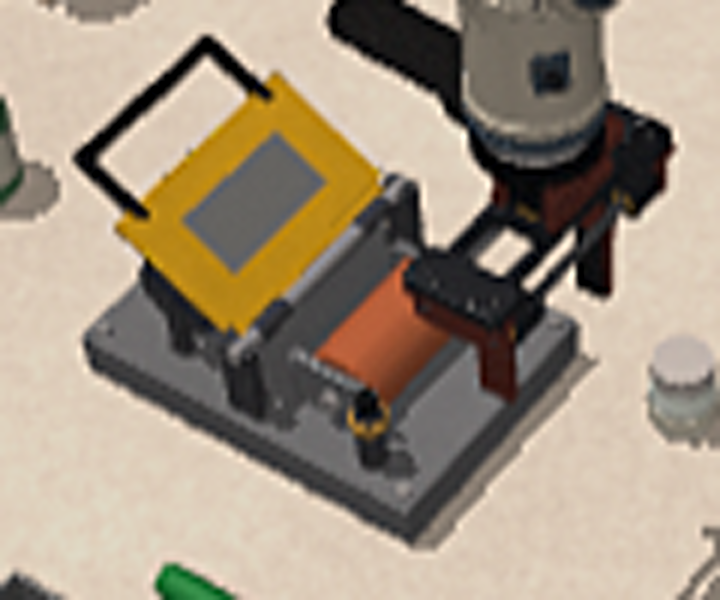

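View pics/c2.png

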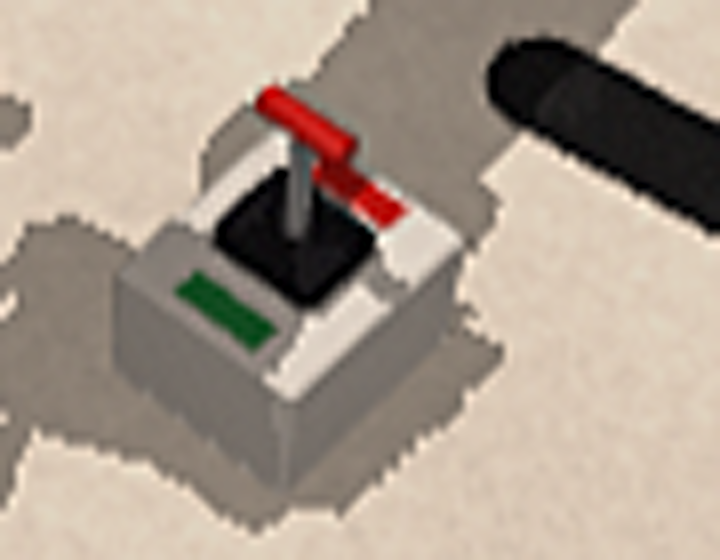

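View pics/c3.png

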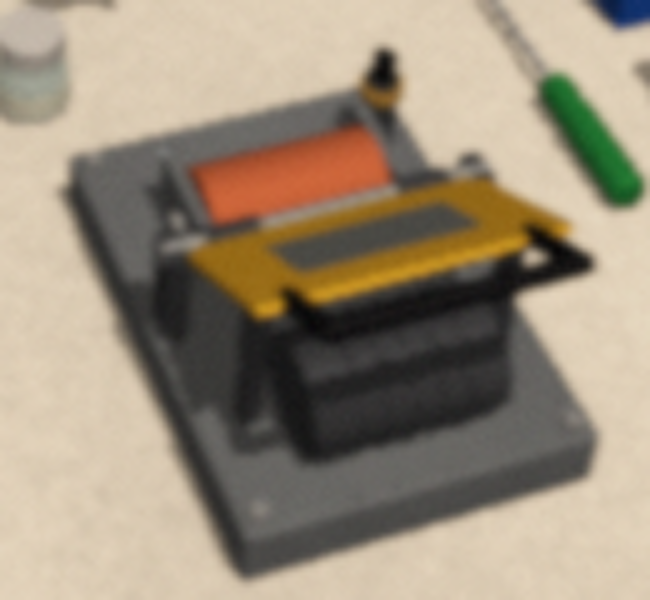

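View pics/c4.png

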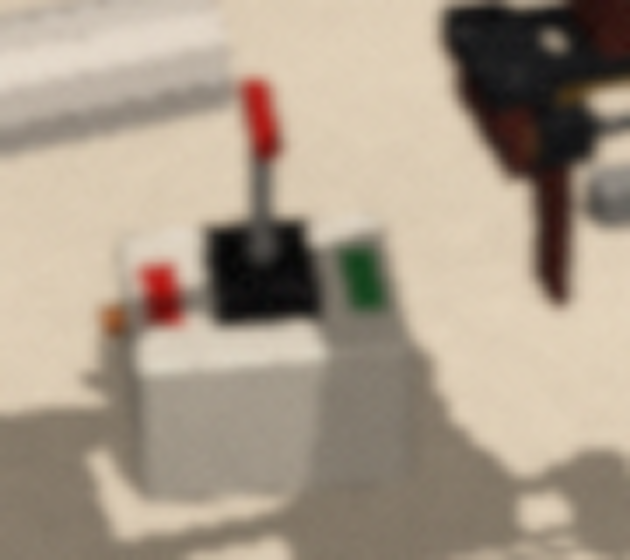

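```bash
cat > h.py <<'E'
from station import r
import numpy as np
cams={}
def cam(n):
    if n not in cams: cams[n]=r.camera(n)
    return cams[n]
def ray(n,u,v):
    c=cam(n);K=c["camera_matrix"];E=c["extrinsics"]
    d=np.array([(u-K[0,2])/K[0,0],-(v-K[1,2])/K[1,1],-1.])
    if n=="wrist":
        x,y=(u-K[0,2]),(v-K[1,2]);q=np.hypot(x,y);t=q/K[0,0]
        d=np.array([np.sin(t)*x/q,-np.sin(t)*y/q,-np.cos(t)])
    d=E[:3,:3]@d; return E[:3,3],d/np.linalg.norm(d)
def onz(n,u,v,z):
    o,d=ray(n,u,v);return o+d*(z-o[2])/d[2]
def tri(*obs):
    A=np.zeros((3,3));b=np.zeros(3);R=[ray(*o) for o in obs]
    for o,d in R:
        P=np.eye(3)-np.outer(d,d);A+=P;b+=P@o
    p=np.linalg.solve(A,b)
    return p,[round(1e3*np.linalg.norm((np.eye(3)-np.outer(d,d))@(p-o)),1) for o,d in R]
np.set_printoptions(precision=4,suppress=True)
E
python3 - <<'E'
from h import *
S=lambda x,y:("scene",220+x/6,145+y/6)
D=lambda x,y:("side",295+x/5,205+y/5)
print("base scene");[print(onz(*S(*p),.04)) for p in [(88,340),(410,515),(578,325)]]
print("base side");[print(onz(*D(*p),.04)) for p in [(75,160),(245,545),(592,438)]]
print("bar",tri(S(85,157),D(590,263)),tri(S(207,42),D(308,325)))
print("pin",tri(S(372,395),D(385,55)))
S2=lambda x,y:("scene",340+x/8,200+y/8)
D2=lambda x,y:("side",255+x/7,120+y/7)
print("grip ends",tri(S2(268,98),D2(256,88)),tri(S2(345,148),D2(266,148)))
print("box top scene z85");[print(onz(*S2(*p),.085)) for p in [(118,275),(290,395),(462,240)]]
print("marks scene",onz(*S2(225,312),.085),onz(*S2(387,208),.085))
print("marks side",onz(*D2(362,278),.085),onz(*D2(162,293),.085))
E
```

```text
base scene
[ 0.649  -0.3543  0.04  ]
[ 0.6457 -0.0814  0.04  ]
[ 0.452  -0.0837  0.04  ]
base side
[ 0.4514 -0.0962  0.04  ]
[ 0.4501 -0.372   0.04  ]
[ 0.6443 -0.3672  0.04  ]
bar (array([ 0.6152, -0.3633,  0.1834]), [np.float64(4.7), np.float64(4.7)]) (array([ 0.4802, -0.3622,  0.183 ]), [np.float64(3.5), np.float64(3.5)])
pin (array([ 0.6224, -0.1284,  0.1051]), [np.float64(3.8), np.float64(3.8)])
grip ends (array([0.4927, 0.2047, 0.1989]), [np.float64(6.1), np.float64(6.1)]) (array([0.4884, 0.2292, 0.1611]), [np.float64(10.6), np.float64(10.6)])
box top scene z85
[0.5459 0.1581 0.085 ]
[0.5599 0.2589 0.085 ]
[0.4386 0.2817 0.085 ]
marks scene [0.5364 0.2105 0.085 ] [0.4416 0.2431 0.085 ]
marks side [0.5379 0.207  0.085 ] [0.4437 0.2238 0.085 ]
```

```bash
python3 - <<'E'
from h import *
for n in ("scene","side","wrist"):
    c=cam(n);print({k:(v if k not in("color","extrinsics") else 0) for k,v in c.items()})
import cv2
im=cam("scene")["color"]
E
python3 - <<'E'
from h import *
# where the TCP / trimmer corners project
def proj(n,p):
    c=cam(n);K=c["camera_matrix"];E=c["extrinsics"];q=E[:3,:3].T@(np.array(p)-E[:3,3])
    return K[0,2]+K[0,0]*q[0]/-q[2], K[1,2]+K[1,1]*q[1]/q[2]
for n in("scene","side"):
  print(n,"base flange foot",proj(n,(0,0,0)),"fingers",proj(n,(.64,0,.2215)),proj(n,(.55,0,.2215)))
E
```

```text
{'color': 0, 'camera_matrix': array([[468.5166,   0.    , 325.4632],
       [  0.    , 468.5166, 202.1762],
       [  0.    ,   0.    ,   1.    ]]), 'extrinsics': 0}
{'color': 0, 'camera_matrix': array([[455.5756,   0.    , 320.8615],
       [  0.    , 455.5756, 198.4752],
       [  0.    ,   0.    ,   1.    ]]), 'extrinsics': 0}
{'color': 0, 'camera_matrix': array([[309.7069,   0.    , 318.0492],
       [  0.    , 309.7069, 202.2312],
       [  0.    ,   0.    ,   1.    ]]), 'extrinsics': 0}
scene base flange foot (np.float64(387.31227638918546), np.float64(150.7945027811574)) fingers (np.float64(304.1676717839081), np.float64(209.17395777258878)) (np.float64(318.6602546946819), np.float64(193.2923053509088))
side base flange foot (np.float64(148.56786805142318), np.float64(258.62637126751486)) fingers (np.float64(362.16904811266477), np.float64(155.87462638568513)) (np.float64(332.92603322109017), np.float64(161.42913639495015))
```

```bash
python3 - <<'E'
import cv2
a=cv2.imread("pics/scene0.png"); b=cv2.imread("pics/side0.png")
cv2.imwrite("pics/c5.png",cv2.resize(b[90:170,310:400],None,fx=7,fy=7,interpolation=cv2.INTER_CUBIC))
cv2.imwrite("pics/c6.png",cv2.resize(a[150:220,270:350],None,fx=8,fy=8,interpolation=cv2.INTER_CUBIC))
E
```

```text
(no output)
```

View pics/c5.png

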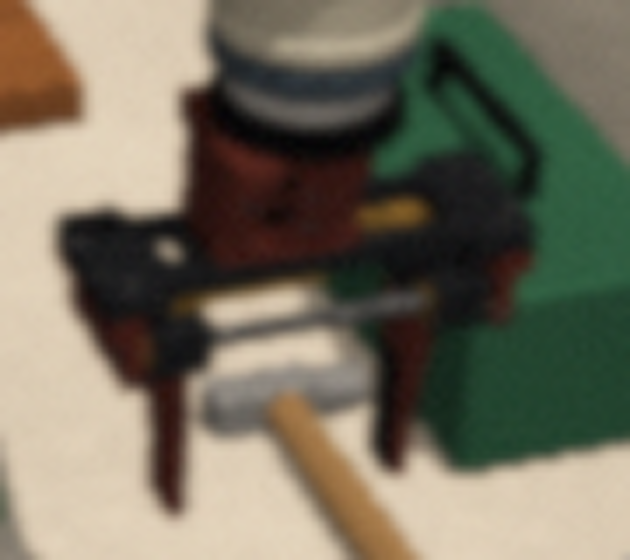

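View pics/c6.png

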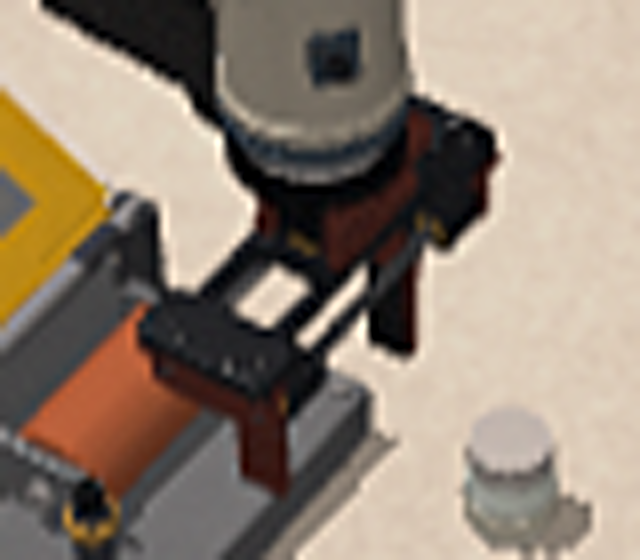

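```bash
python3 - <<'E'
from h import *
dv=1.7;du=1.2
S=lambda x,y:("scene",220+x/6+.3,145+y/6-dv)
D=lambda x,y:("side",295+x/5-du,205+y/5-dv)
print("base scene");[print(onz(*S(*p),.04)) for p in [(88,340),(410,515),(578,325)]]
print("base side");[print(onz(*D(*p),.04)) for p in [(75,160),(245,545),(592,438)]]
print("bar",tri(S(85,157),D(590,263)),tri(S(207,42),D(308,325)))
print("pin",tri(S(372,395),D(385,55)))
S2=lambda x,y:("scene",340+x/8+.3,200+y/8-dv)
D2=lambda x,y:("side",255+x/7-du,120+y/7-dv)
print("grip ends",tri(S2(268,98),D2(256,88)),tri(S2(345,148),D2(266,148)))
print("box top scene z85");[print(onz(*S2(*p),.085)) for p in [(118,275),(290,395),(462,240)]]
print("marks scene",onz(*S2(225,312),.085),onz(*S2(387,208),.085))
print("marks side",onz(*D2(362,278),.085),onz(*D2(162,293),.085))
print("box top side z85");[print(onz(*D2(*p),.085)) for p in [(138,352),(325,352),(400,345),(125,240),(375,222)]]
E
```

```text
base scene
[ 0.6414 -0.3594  0.04  ]
[ 0.6385 -0.0854  0.04  ]
[ 0.4437 -0.088   0.04  ]
base side
[ 0.4502 -0.0886  0.04  ]
[ 0.4491 -0.3665  0.04  ]
[ 0.6439 -0.3614  0.04  ]
bar (array([ 0.6116, -0.3629,  0.1901]), [np.float64(4.3), np.float64(4.3)]) (array([ 0.4769, -0.3621,  0.19  ]), [np.float64(3.7), np.float64(3.7)])
pin (array([ 0.6188, -0.1282,  0.1122]), [np.float64(3.1), np.float64(3.1)])
grip ends (array([0.4895, 0.2042, 0.2056]), [np.float64(6.9), np.float64(6.9)]) (array([0.4852, 0.2288, 0.1681]), [np.float64(9.7), np.float64(9.7)])
box top scene z85
[0.5385 0.1548 0.085 ]
[0.5528 0.256  0.085 ]
[0.4308 0.2788 0.085 ]
marks scene [0.5291 0.2074 0.085 ] [0.4338 0.2401 0.085 ]
marks side [0.537  0.2173 0.085 ] [0.4424 0.2342 0.085 ]
box top side z85
[0.4199 0.1929 0.085 ]
[0.5029 0.1668 0.085 ]
[0.538  0.1614 0.085 ]
[0.4363 0.2815 0.085 ]
[0.5571 0.2598 0.085 ]
```

```bash
python3 -m crank '{"offset":[[0,0,-8],[0,0,-8],[0,0,-8],[0,0,-8],[0,0,-8],[0,0,-8],[0,0,-8],[0,0,0]],"rot":[[0,0,8.5],[0,0,8.5],[0,0,8.5],[0,0,8.5],[0,0,8.5],[0,0,8.5],[0,0,8.5],[0,0,8.5]]}' 40 15
```

```text
time: 1.4
tool_pos: [0.5998, 0.0001, 0.2806]
orientation: [0.0, 0.824, -0.566, -0.0]
wrist_force: [0.5, 0.1, -0.0]
gripper_width: 0.457
```

```bash
python3 - <<'E'
from h import *
from scipy.spatial.transform import Rotation as R
o=r.observe();q=o["orientation"];print(o["tool_pos"],R.from_quat(q[[1,2,3,0]]).as_matrix(),o["joints"],o["wrist_force"])
E
```

```text
[0.5998 0.0001 0.2806] [[ 0.3582 -0.9337 -0.0007]
 [-0.9337 -0.3582  0.0001]
 [-0.0003  0.0006 -1.    ]] [-0.0566  0.1117  1.1056  0.0001  1.925   1.1479] [ 0.5403  0.1286 -0.0491]
```

```bash
python3 -m crank '{"offset":[[0,0,0],[0,0,0],[0,0,0],[45,10,0],[48,10,0],[48,10,0],[48,10,0],[48,13,0]],"rot":[[0,0,7],[0,0,7],[0,0,7],[0,0,0],[0,0,0],[0,0,0],[0,0,0],[0,0,0]]}' 40 15
python3 - <<'E'
from h import *
import cv2
c=cam("wrist");cv2.imwrite("pics/w1.png",c["color"][:,:,::-1]);print(r.observe()["tool_pos"],c["extrinsics"])
E
```

```text
time: 2.2
tool_pos: [0.5433, -0.2354, 0.2806]
orientation: [0.001, -0.704, 0.71, 0.0]
wrist_force: [0.6, -0.5, -0.8]
gripper_width: 0.455
[ 0.5407 -0.2427  0.2801] [[-0.0079  0.9654  0.2606  0.6153]
 [-1.     -0.007  -0.0043 -0.2363]
 [-0.0024 -0.2606  0.9654  0.4427]
 [ 0.      0.      0.      1.    ]]
```

View pics/w1.png

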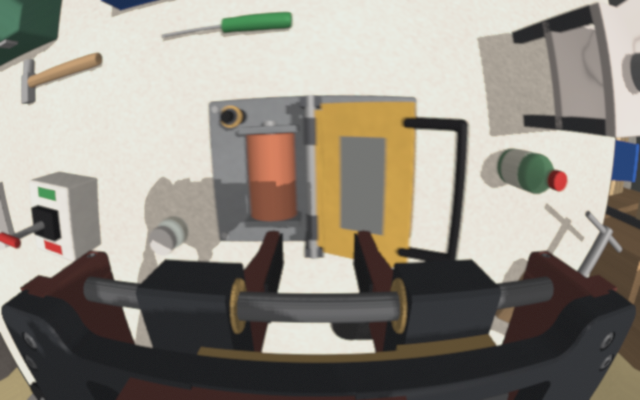

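The wrist view shows the guard handle bar running from (463,124) to (453,256), the hinge near column 313 and the pin at (231,117). I'll turn those pixels into positions.

```bash
python3 - <<'E'
from h import *
W=lambda u,v,z:print((u,v),onz("wrist",u,v,z))
print(cam("wrist")["extrinsics"][:3,3])
W(463,124,.1825);W(453,256,.1825);W(312,98,.1);W(314,255,.1);W(231,115,.112)
W(210,101,.04);W(219,240,.04)
E
```

```text
[ 0.613  -0.2434  0.442 ]
(463, 124) [ 0.6127 -0.3734  0.1825]
(453, 256) [ 0.485  -0.3755  0.1825]
(312, 98) [ 0.6373 -0.2378  0.1   ]
(314, 255) [ 0.4536 -0.2366  0.1   ]
(231, 115) [ 0.6221 -0.1502  0.112 ]
(210, 101) [ 0.6452 -0.101   0.04  ]
(219, 240) [ 0.4491 -0.098   0.04  ]
```

```bash
python3 -m crank '{"offset":[[30,0,0],[30,0,0],[30,-2,0],[25,-2,0],[5,-1,0],[0,0,0],[0,0,0],[0,0,0]],"rot":[[0,0,0],[0,0,0],[0,0,0],[0,0,0],[0,0,0],[0,0,0],[0,0,0],[0,0,0]]}' 34 15
python3 - <<'E'
from h import *
import cv2
c=cam("wrist");cv2.imwrite("pics/w2.png",c["color"][:,:,::-1]);print(r.observe()["tool_pos"])
E
```

```text
time: 3.1
tool_pos: [0.5466, -0.3584, 0.2807]
orientation: [0.002, -0.702, 0.712, 0.0]
wrist_force: [-0.6, 0.2, -0.8]
gripper_width: 0.384
[ 0.5467 -0.3582  0.2808]
```

View pics/w2.png

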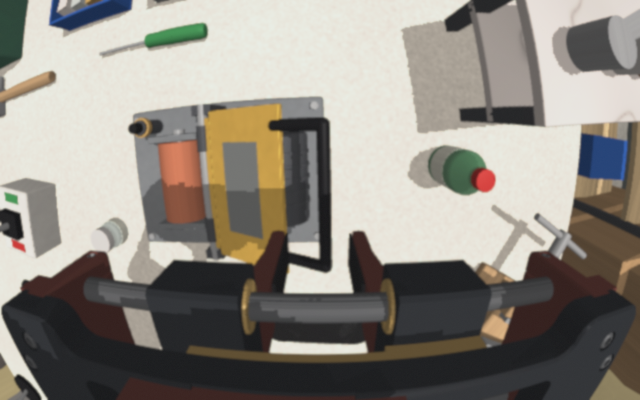

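```bash
python3 - <<'E'
from h import *
W=lambda u,v,z:print((u,v),onz("wrist",u,v,z))
W(324,123,.1825);W(327,265,.1825);W(325,200,.1825);W(140,127,.112);W(202,240,.1)
E
```

```text
(324, 123) [ 0.6166 -0.3636  0.1825]
(327, 265) [ 0.4876 -0.3654  0.1825]
(325, 200) [ 0.5504 -0.3638  0.1825]
(140, 127) [ 0.6247 -0.1466  0.112 ]
(202, 240) [ 0.4789 -0.2108  0.1   ]
```

```bash
python3 -m crank '{"offset":[[6,-2,15],[0,0,25],[0,0,25],[0,0,25],[0,0,15],[0,0,8],[0,0,3],[0,0,0]],"rot":[[0,0,0],[0,0,0],[0,0,0],[0,0,0],[0,0,0],[0,0,0],[0,0,0],[0,0,0]]}' 34 15
python3 - <<'E'
from h import *
import cv2
o=r.observe();c=cam("wrist");cv2.imwrite("pics/w3.png",c["color"][:,:,::-1]);print(o["tool_pos"],o["wrist_force"])
cv2.imwrite("pics/s3.png",cv2.resize(cam("scene")["color"][120:245,215:345,::-1],None,fx=4.5,fy=4.5,interpolation=cv2.INTER_CUBIC))
E
```

```text
time: 4.0
tool_pos: [0.5493, -0.3625, 0.1559]
orientation: [0.002, -0.703, 0.711, 0.0]
wrist_force: [0.3, -0.1, -0.1]
gripper_width: 0.386
[ 0.5493 -0.3625  0.1559] [ 0.2577 -0.1257 -0.1135]
```

View pics/w3.png

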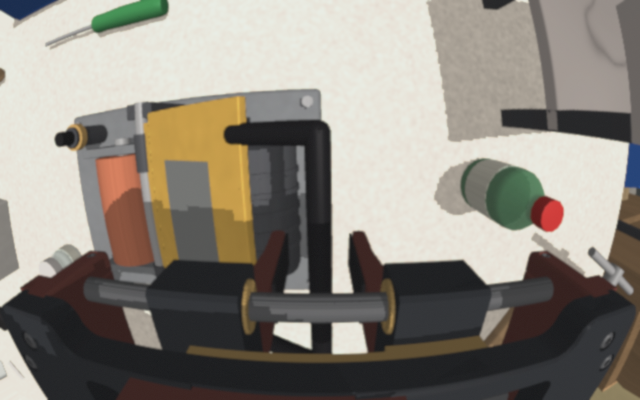

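View pics/s3.png

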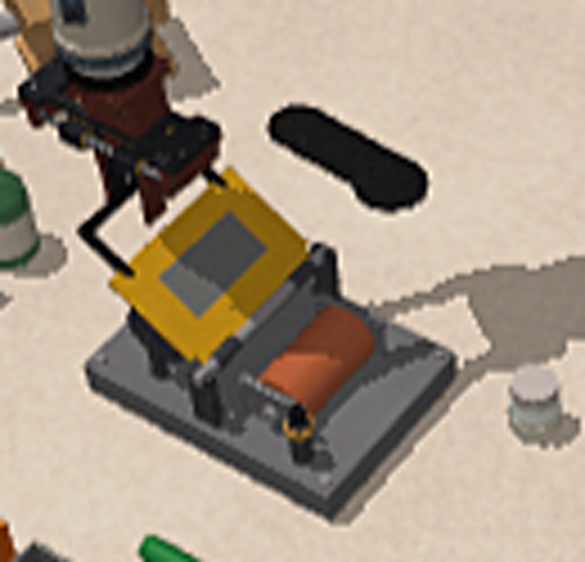

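The wrist view has the bar (column ~318) between the fingertips at (275,240) and (360,240), so I'll lift 5 mm and close.

```bash
python3 -m crank '{"offset":[[0,0,-6],[0,0,0],[0,0,0],[0,0,0],[0,0,0],[0,0,0],[0,0,0],[0,0,0]],"rot":[[0,0,0],[0,0,0],[0,0,0],[0,0,0],[0,0,0],[0,0,0],[0,0,0],[0,0,0]]}' 0 15
python3 - <<'E'
from h import *
o=r.observe();print(o["tool_pos"],o["wrist_force"])
print("hinge y from bar", o["tool_pos"][1]+.1371)
E
```

```text
time: 4.9
tool_pos: [0.5506, -0.3635, 0.1672]
orientation: [0.002, -0.703, 0.711, -0.003]
wrist_force: [0.2, -1.0, 0.4]
gripper_width: 0.129
[ 0.5506 -0.3635  0.1672] [ 0.206  -0.9843  0.3716]
hinge y from bar -0.22640471235507426
```

The opening reads 11.4 mm, so the bar (12 mm) is held. Next I'll swing it along the arc.

```bash
python3 -m crank '{"offset":[[-7,0,-11],[-8,0,-10],[-9,0,-9],[-9,0,-9],[-10,0,-8],[-11,0,-7],[0,0,0],[0,0,0]],"rot":[[0,0,0],[0,0,0],[0,0,0],[0,0,0],[0,0,0],[0,0,0],[0,0,0],[0,0,0]]}'
cat > st.py <<'E'
from h import *
o=r.observe();p=o["tool_pos"];g=p+[0,0,.0187];y=g[1]+.2264;z=g[2]-.1
print(p,o["wrist_force"],"radius",np.hypot(y,z),"ang",np.arctan2(z,y),"w",o["gripper_width"],"v",o["qvel"])
E
python3 st.py
```

```text
time: 5.7
tool_pos: [0.5502, -0.3066, 0.2261]
orientation: [0.001, -0.703, 0.711, -0.005]
wrist_force: [-1.3, -2.5, 0.6]
gripper_width: 0.138
[ 0.5502 -0.3066  0.2261] [-1.2898 -2.471   0.6139] radius 0.1654843979342265 ang 2.0765349926469785 w 0.13845123912001903 v [ 0.013  -0.0125  0.0021  0.0067  0.015   0.0059]
```

```bash
python3 -m crank '{"offset":[[-11,0,-6],[-12,0,-5],[-12,0,-4],[-12,0,-3],[-13,0,-2],[-13,0,-1],[0,0,0],[0,0,0]],"rot":[[0,0,0],[0,0,0],[0,0,0],[0,0,0],[0,0,0],[0,0,0],[0,0,0],[0,0,0]]}'
python3 st.py
```

```text
time: 6.5
tool_pos: [0.5508, -0.2269, 0.2478]
orientation: [0.001, -0.703, 0.711, -0.005]
wrist_force: [-1.8, -0.7, 2.4]
gripper_width: 0.129
[ 0.5508 -0.2269  0.2478] [-1.7592 -0.6872  2.3647] radius 0.16649541760710218 ang 1.5739614554134678 w 0.12897826931234663 v [ 0.0161 -0.0072  0.008   0.0087  0.0077  0.0076]
```

```bash
python3 -m crank '{"offset":[[0,0,3],[-13,0,2],[-13,0,2],[-12,0,3],[-12,0,4],[-12,0,5],[-12,0,6],[0,0,0]],"rot":[[0,0,0],[0,0,0],[0,0,0],[0,0,0],[0,0,0],[0,0,0],[0,0,0],[0,0,0]]}' - 20
python3 st.py
```

```text
time: 7.3
tool_pos: [0.5503, -0.1476, 0.2243]
orientation: [0.001, -0.703, 0.711, -0.005]
wrist_force: [-1.7, 1.7, 1.9]
gripper_width: 0.128
[ 0.5503 -0.1476  0.2243] [-1.7392  1.7141  1.9295] radius 0.16322896213058835 ang 1.067134978674885 w 0.12829404264135164 v [ 0.0038 -0.0022 -0.0017 -0.0083 -0.0023 -0.0023]
```

```bash
python3 -m crank '{"offset":[[-8,0,5],[-8,0,5],[-8,0,6],[-7,0,6],[-7,0,7],[-6,0,7],[0,0,0],[0,0,0]],"rot":[[0,0,0],[0,0,0],[0,0,0],[0,0,0],[0,0,0],[0,0,0],[0,0,0],[0,0,0]]}'
python3 st.py
```

```text
time: 8.1
tool_pos: [0.5508, -0.0978, 0.1797]
orientation: [0.001, -0.704, 0.71, -0.002]
wrist_force: [-1.4, 1.7, -0.8]
gripper_width: 0.128
[ 0.5508 -0.0978  0.1797] [-1.3846  1.6853 -0.7855] radius 0.16197375694487645 ang 0.6530939440570737 w 0.12815610867177143 v [ 0.0073  0.0034  0.0129  0.0044 -0.0087  0.0047]
```

```bash
python3 -m crank '{"offset":[[-5,0,6],[-4,0,6],[-4,0,7],[-4,0,7],[-2,0,3],[0,0,0],[0,0,0],[0,0,0]],"rot":[[0,0,0],[0,0,0],[0,0,0],[0,0,0],[0,0,0],[0,0,0],[0,0,0],[0,0,0]]}'
python3 st.py; python3 - <<'E'
from h import *
import cv2
cv2.imwrite("pics/s4.png",cv2.resize(cam("scene")["color"][130:240,225:335,::-1],None,fx=5,fy=5,interpolation=cv2.INTER_CUBIC))
cv2.imwrite("pics/d4.png",cv2.resize(cam("side")["color"][200:300,310:430,::-1],None,fx=5,fy=5,interpolation=cv2.INTER_CUBIC))
E
```

```text
time: 8.9
tool_pos: [0.5509, -0.0791, 0.1475]
orientation: [-0.001, -0.703, 0.711, -0.003]
wrist_force: [-1.0, -0.5, -1.4]
gripper_width: 0.131
[ 0.5509 -0.0791  0.1475] [-1.0253 -0.4566 -1.3598] radius 0.1614991989188798 ang 0.422176795762687 w 0.13108153925526042 v [ 0.0003 -0.0004 -0.002  -0.0008  0.0012 -0.0005]
```

View pics/s4.png

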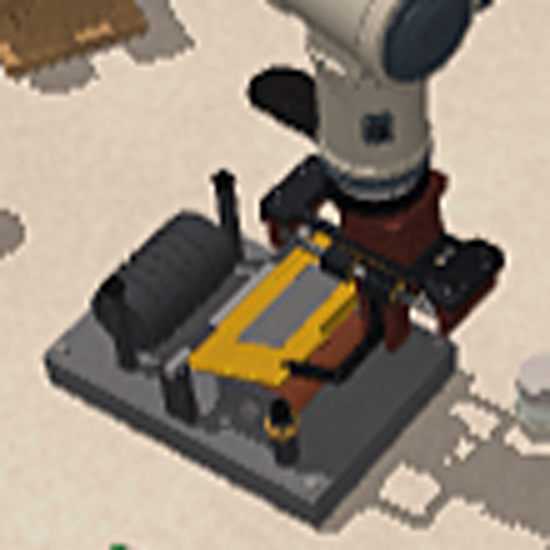

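View pics/d4.png

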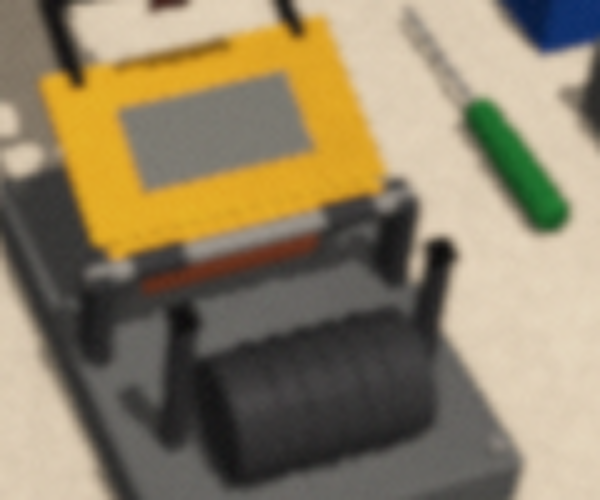

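The guard is held at about 0.42 rad, still above the stop pin at scene crop (283,405). I'll keep lowering slowly and watch the force.

```bash
python3 -m crank '{"offset":[[-2,0,4],[-1,0,4],[-1,0,4],[-1,0,3],[0,0,2],[0,0,0],[0,0,0],[0,0,0]],"rot":[[0,0,0],[0,0,0],[0,0,0],[0,0,0],[0,0,0],[0,0,0],[0,0,0],[0,0,0]]}'
python3 st.py
```

```text
time: 9.8
tool_pos: [0.5511, -0.0727, 0.1294]
orientation: [0.0, -0.704, 0.711, -0.002]
wrist_force: [-1.2, 1.2, -1.2]
gripper_width: 0.132
[ 0.5511 -0.0727  0.1294] [-1.1526  1.1888 -1.2103] radius 0.1610465329372364 ang 0.3030696829893694 w 0.13178550323228613 v [-0.0002  0.0009 -0.0016 -0.0005 -0.0017 -0.0025]
```

```bash
python3 -m crank '{"offset":[[-0.5,0,2],[-0.5,0,2],[0,0,0],[-0.5,0,2],[0,0,0],[0,0,0],[0,0,0],[0,0,0]],"rot":[[0,0,0],[0,0,0],[0,0,0],[0,0,0],[0,0,0],[0,0,0],[0,0,0],[0,0,0]]}'
python3 st.py
```

```text
time: 10.6
tool_pos: [0.5511, -0.071, 0.123]
orientation: [0.0, -0.704, 0.711, -0.002]
wrist_force: [-1.7, 1.0, -0.9]
gripper_width: 0.132
[ 0.5511 -0.071   0.123 ] [-1.7076  0.9918 -0.9481] radius 0.16085434457321557 ang 0.26227109051281 w 0.13217562342960593 v [-0.0008  0.0009 -0.0002  0.0001  0.0012  0.0001]
```

```bash
python3 -m crank '{"offset":[[-0.5,0,2],[-0.5,0,2],[0,0,0],[0,0,2],[0,0,0],[0,0,0],[0,0,0],[0,0,0]],"rot":[[0,0,0],[0,0,0],[0,0,0],[0,0,0],[0,0,0],[0,0,0],[0,0,0],[0,0,0]]}'
python3 st.py
```

```text
time: 11.4
tool_pos: [0.5512, -0.0696, 0.1165]
orientation: [0.001, -0.704, 0.71, -0.002]
wrist_force: [-1.3, 1.9, -0.7]
gripper_width: 0.133
[ 0.5512 -0.0696  0.1165] [-1.2949  1.8683 -0.739 ] radius 0.16071318435445858 ang 0.22104506376728034 w 0.13251048167138893 v [ 0.     -0.0002 -0.0013 -0.0014 -0.0005 -0.0012]
```

```bash
python3 -m crank '{"offset":[[-0.5,0,2],[0,0,0],[0,0,2],[0,0,0],[0,0,0],[0,0,0],[0,0,0],[0,0,0]],"rot":[[0,0,0],[0,0,0],[0,0,0],[0,0,0],[0,0,0],[0,0,0],[0,0,0],[0,0,0]]}'
python3 st.py
```

```text
time: 12.2
tool_pos: [0.5512, -0.0688, 0.1122]
orientation: [0.001, -0.704, 0.71, -0.002]
wrist_force: [-0.3, 2.6, -1.5]
gripper_width: 0.13
[ 0.5512 -0.0688  0.1122] [-0.2695  2.6241 -1.545 ] radius 0.16062629956320482 ang 0.19331523067611106 w 0.12995644016037491 v [ 0.0007  0.0003 -0.0012  0.0015 -0.0007 -0.0001]
```

```bash
python3 -m crank '{"offset":[[-0.5,0,2],[0,0,0],[0,0,2],[0,0,0],[0,0,0],[0,0,0],[0,0,0],[0,0,0]],"rot":[[0,0,0],[0,0,0],[0,0,0],[0,0,0],[0,0,0],[0,0,0],[0,0,0],[0,0,0]]}'
python3 st.py
```

```text
time: 13.0
tool_pos: [0.5514, -0.0681, 0.1078]
orientation: [0.001, -0.704, 0.71, -0.002]
wrist_force: [-1.7, 2.6, -1.2]
gripper_width: 0.13
[ 0.5514 -0.0681  0.1078] [-1.7334  2.5736 -1.1901] radius 0.16053292443072148 ang 0.16610088899501604 w 0.12973833878716512 v [-0.0001 -0.0001  0.0009 -0.0007  0.002  -0.0005]
```

```bash
python3 - <<'E'
from h import *
import cv2
cv2.imwrite("pics/s5.png",cv2.resize(cam("scene")["color"][165:225,250:330,::-1],None,fx=8,fy=8,interpolation=cv2.INTER_CUBIC))
E
```

```text
(no output)
```

View pics/s5.png

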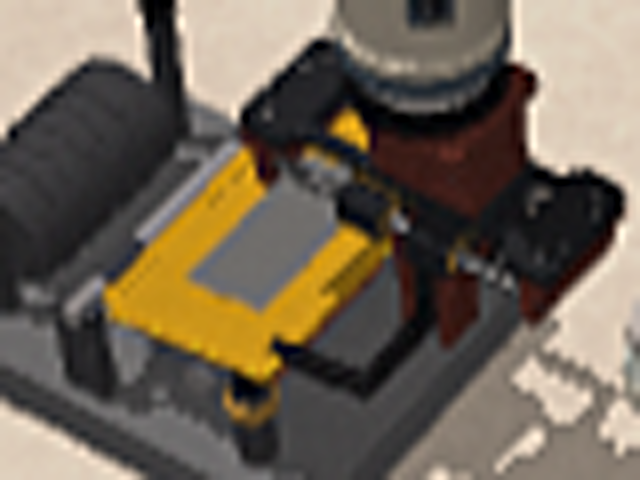

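The plate's corner at (265,375) is now right above the pin at (250,390), but there is no force rise yet, so I'll continue in 1–2 mm steps.

```bash
python3 -m crank '{"offset":[[0,0,1.5],[0,0,0],[0,0,1.5],[0,0,0],[0,0,0],[0,0,0],[0,0,0],[0,0,0]],"rot":[[0,0,0],[0,0,0],[0,0,0],[0,0,0],[0,0,0],[0,0,0],[0,0,0],[0,0,0]]}'
python3 st.py
```

```text
time: 13.85
tool_pos: [0.5514, -0.0676, 0.1045]
orientation: [0.001, -0.704, 0.71, -0.002]
wrist_force: [-1.8, 3.2, -2.0]
gripper_width: 0.131
[ 0.5514 -0.0676  0.1045] [-1.7671  3.1594 -2.008 ] radius 0.16045052496251289 ang 0.144987982165294 w 0.13140772170187678 v [-0.0011  0.001   0.0001 -0.0004 -0.0002 -0.0003]
```

```bash
python3 -m crank '{"offset":[[0,0,1.5],[0,0,0],[0,0,1.5],[0,0,0],[0,0,0],[0,0,0],[0,0,0],[0,0,0]],"rot":[[0,0,0],[0,0,0],[0,0,0],[0,0,0],[0,0,0],[0,0,0],[0,0,0],[0,0,0]]}'
python3 st.py
```

```text
time: 14.65
tool_pos: [0.5514, -0.0673, 0.1018]
orientation: [0.002, -0.704, 0.71, -0.001]
wrist_force: [-1.9, 3.5, 0.0]
gripper_width: 0.13
[ 0.5514 -0.0673  0.1018] [-1.9286  3.4783  0.0084] radius 0.16036898773607333 ang 0.12801563843031524 w 0.12954777708064544 v [ 0.0003  0.0002  0.0023 -0.0001 -0.0011  0.0002]
```

```bash
python3 -m crank '{"offset":[[0,0,1.5],[0,0,0],[0,0,0],[0,0,0],[0,0,0],[0,0,0],[0,0,0],[0,0,0]],"rot":[[0,0,0],[0,0,0],[0,0,0],[0,0,0],[0,0,0],[0,0,0],[0,0,0],[0,0,0]]}'
python3 st.py
```

```text
time: 15.45
tool_pos: [0.5514, -0.0673, 0.1015]
orientation: [0.002, -0.704, 0.71, -0.002]
wrist_force: [-2.8, 2.9, 0.3]
gripper_width: 0.131
[ 0.5514 -0.0673  0.1015] [-2.8457  2.8744  0.3082] radius 0.16038058195171734 ang 0.12653569137097487 w 0.13059960290862568 v [ 0.0004 -0.0012  0.0018 -0.0014 -0.0004  0.0007]
```

The 1.5 mm row moved only 0.3 mm with the upward force rising, so the guard is resting on its stop. Releasing.

```bash
python3 -m crank '{"offset":[[0,0,0],[0,0,0],[0,0,0],[0,0,0],[0,0,0],[0,0,0],[0,0,0],[0,0,0]],"rot":[[0,0,0],[0,0,0],[0,0,0],[0,0,0],[0,0,0],[0,0,0],[0,0,0],[0,0,0]]}' 34
python3 st.py; python3 - <<'E'
from h import *
import cv2
cv2.imwrite("pics/s6.png",cv2.resize(cam("scene")["color"][165:225,250:330,::-1],None,fx=8,fy=8,interpolation=cv2.INTER_CUBIC))
cv2.imwrite("pics/w6.png",cam("wrist")["color"][:,:,::-1])
E
```

```text
time: 16.25
tool_pos: [0.5533, -0.0703, 0.1024]
orientation: [0.002, -0.703, 0.711, -0.005]
wrist_force: [-0.5, 0.0, 0.6]
gripper_width: 0.389
[ 0.5533 -0.0703  0.1024] [-0.5425  0.005   0.5817] radius 0.1574949676480367 ang 0.1342134097587746 w 0.38906379417423065 v [ 0.0019 -0.0023  0.0004 -0.0004 -0.0005 -0.0004]
```

View pics/s6.png

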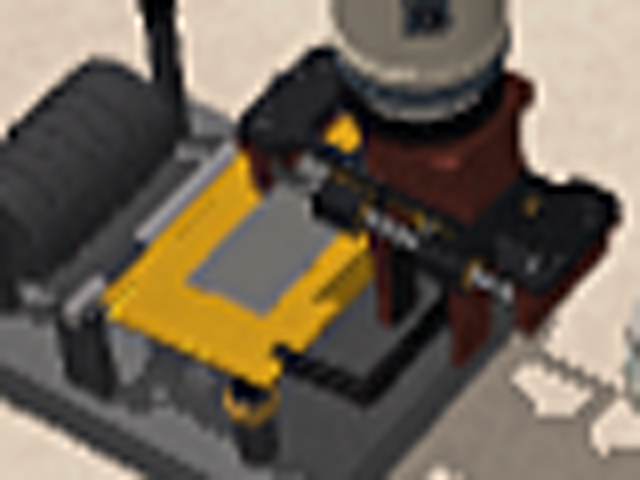

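View pics/w6.png

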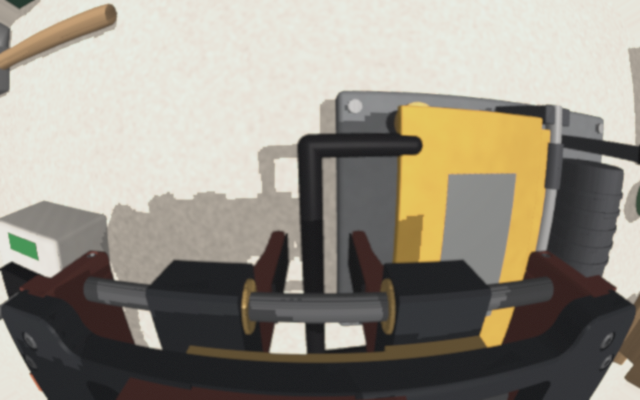

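The plate stays on the pin (scene crop 250,385) and the wrist view has the bar (column 312) free between the fingers (278 and 355). Next I'll lift off, turn and head for the starter.

```bash
python3 -m crank '{"offset":[[3,0,-8],[0,0,-20],[0,0,-35],[0,0,-35],[0,0,-35],[0,0,-10],[0,0,0],[0,0,0]],"rot":[[0,0,0],[0,0,0],[0,0,0],[0,0,0],[0,0,-4],[0,0,-8],[0,0,-8],[0,0,-8]]}'
python3 st.py; python3 - <<'E'
from h import *
import cv2
cv2.imwrite("pics/s7.png",cv2.resize(cam("scene")["color"][155:275,260:420,::-1],None,fx=5,fy=5,interpolation=cv2.INTER_CUBIC)[:600])
E
```

```text
time: 17.15
tool_pos: [0.5511, -0.0739, 0.2555]
orientation: [-0.001, 0.858, -0.513, 0.007]
wrist_force: [-0.2, -0.6, -0.2]
gripper_width: 0.387
[ 0.5511 -0.0739  0.2555] [-0.1961 -0.6118 -0.2446] radius 0.2314853748442157 ang 0.851817964899642 w 0.38739151965805746 v [-0.0036 -0.0079 -0.0304  0.0013  0.013  -1.4463]
```

View pics/s7.png

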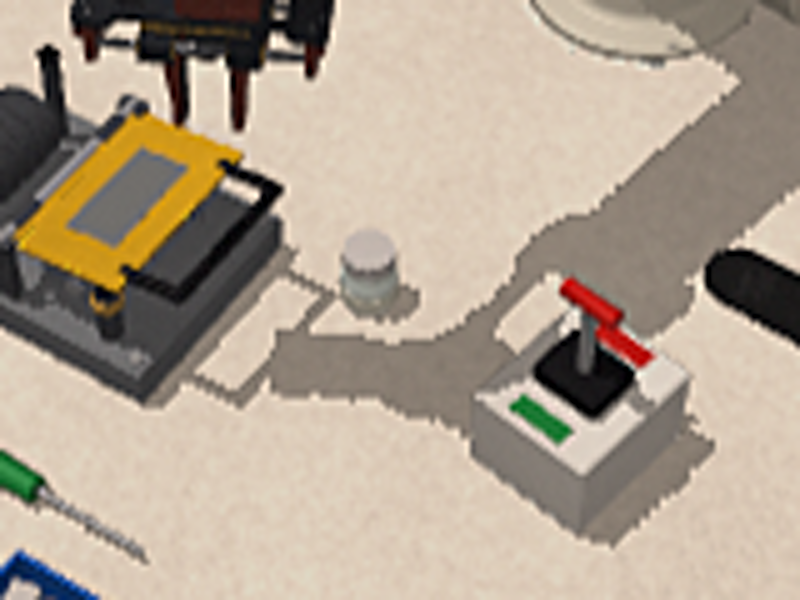

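Guard closed and resting on the stop, fingers clear; the lever's red bar is at crop (590,300). I'll finish the turn with the jaws opened wide.

```bash
python3 -m crank '{"offset":[[0,0,0],[0,0,0],[0,0,0],[0,0,0],[0,0,0],[0,0,0],[0,0,0],[0,0,0]],"rot":[[0,0,-7],[0,0,-7],[0,0,-7],[0,0,-7],[0,0,-7],[0,0,-7],[0,0,-5],[0,0,0]]}' 80
python3 - <<'E'
from h import *
from scipy.spatial.transform import Rotation as R
o=r.observe();M=R.from_quat(o["orientation"][[1,2,3,0]]).as_matrix();print(o["tool_pos"],M,np.degrees(np.arctan2(M[1,0],M[0,0])))
print("to starter, tool mm:",1e3*M.T@(np.array([.485,.219,.25])-o["tool_pos"]))
E
```

```text
time: 18.0
tool_pos: [0.5507, -0.0752, 0.2592]
orientation: [0.003, 0.993, -0.12, 0.008]
wrist_force: [0.3, -0.9, 0.1]
gripper_width: 0.91
[ 0.5507 -0.0752  0.2592] [[ 0.9711 -0.2382  0.0152]
 [-0.2381 -0.9712 -0.007 ]
 [ 0.0164  0.0032 -0.9999]] -13.778105377610684
to starter, tool mm: [-133.9826 -270.0927    6.1581]
```

```bash
python3 -m crank '{"offset":[[-24,-45,0],[-24,-45,0],[-24,-45,0],[-22,-35,0],[-10,-20,0],[0,0,0],[0,0,0],[0,0,0]],"rot":[[0,0,-4],[0,0,0],[0,0,0],[0,0,0],[0,0,0],[0,0,0],[0,0,0],[0,0,0]]}'
python3 - <<'E'
from h import *
import cv2
cv2.imwrite("pics/w8.png",cam("wrist")["color"][:,:,::-1]);print(r.observe()["tool_pos"],cam("wrist")["extrinsics"])
E
```

```text
time: 18.8
tool_pos: [0.484, 0.1331, 0.257]
orientation: [0.003, 0.995, -0.102, 0.008]
wrist_force: [0.2, 0.4, 0.8]
gripper_width: 0.91
[0.4841 0.1329 0.257 ] [[ 0.9791  0.2     0.0382  0.4967]
 [-0.2029  0.9431  0.2636  0.2045]
 [ 0.0167 -0.2658  0.9639  0.4186]
 [ 0.      0.      0.      1.    ]]
```

View pics/w8.png

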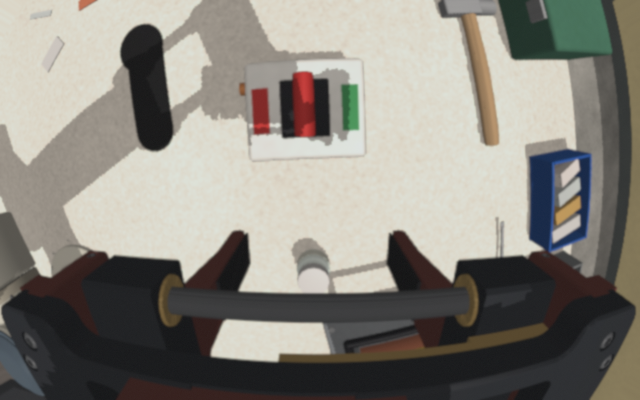

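The wrist view shows the box top with corners (247,65), (362,60), (365,156), (252,160) and the red bar from (302,73) to (305,135).

```bash
python3 - <<'E'
from h import *
from scipy.spatial.transform import Rotation as R
o=r.observe();M=R.from_quat(o["orientation"][[1,2,3,0]]).as_matrix()
P=np.array([onz("wrist",u,v,.085) for u,v in [(247,65),(362,60),(365,156),(252,160)]]);print(P)
c=P.mean(0);e=P[1]-P[0]+P[2]-P[3];print(c,"yaw",np.degrees(np.arctan2(e[1],e[0])),"tool yaw",np.degrees(np.arctan2(M[1,0],M[0,0])))
g=(onz("wrist",302,76,.18)+onz("wrist",305,132,.18))/2;print("grip",g)
print("tool mm to centre",1e3*M.T@(np.r_[c[:2],.162]-o["tool_pos"]),"to grip",1e3*M.T@(np.r_[g[:2],.162]-o["tool_pos"]))
E
```

```text
[[0.4401 0.2783 0.085 ]
 [0.5616 0.2576 0.085 ]
 [0.5444 0.1536 0.085 ]
 [0.4225 0.175  0.085 ]]
[0.4921 0.2161 0.085 ] yaw -9.834572482192709 tool yaw -11.770877532478439
grip [0.4923 0.217  0.18  ]
tool mm to centre [-10.685  -83.5676  94.4665] to grip [-10.7356 -84.4752  94.4617]
```

```bash
python3 -m crank '{"offset":[[-5,-40,0],[-5,-40,0],[0,0,0],[0,0,25],[0,0,30],[0,0,25],[0,0,5],[0,0,0]],"rot":[[0,0,-2],[0,0,0],[0,0,0],[0,0,0],[0,0,0],[0,0,0],[0,0,0],[0,0,0]]}'
python3 - <<'E'
from h import *
import cv2
cv2.imwrite("pics/w9.png",cam("wrist")["color"][:,:,::-1])
cv2.imwrite("pics/s9.png",cv2.resize(cam("scene")["color"][180:260,330:430,::-1],None,fx=7,fy=7,interpolation=cv2.INTER_CUBIC))
from scipy.spatial.transform import Rotation as R
o=r.observe();M=R.from_quat(o["orientation"][[1,2,3,0]]).as_matrix();print(o["tool_pos"],o["wrist_force"])
print("centre in tool",1e3*M.T@(np.r_[.4921,.2161,.162]-o["tool_pos"]),np.degrees(np.arctan2(M[1,0],M[0,0])))
E
```

```text
time: 19.7
tool_pos: [0.4957, 0.2051, 0.1696]
orientation: [0.004, 0.996, -0.094, 0.009]
wrist_force: [0.2, 0.3, 0.3]
gripper_width: 0.91
[0.4961 0.2056 0.1708] [ 0.7776  0.1157 -0.2921]
centre in tool [-6.0996 -9.6433  8.6464] -10.744653225276844
```

View pics/w9.png

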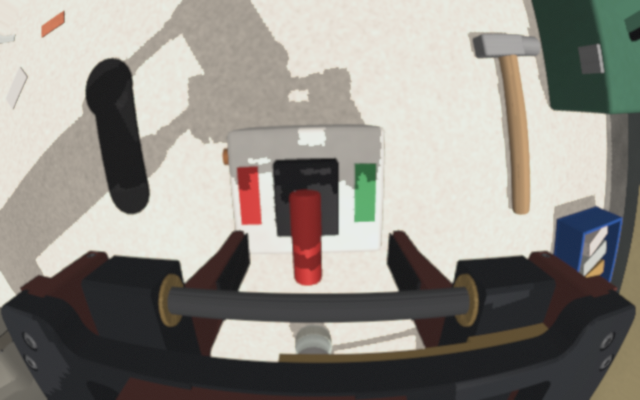

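View pics/s9.png

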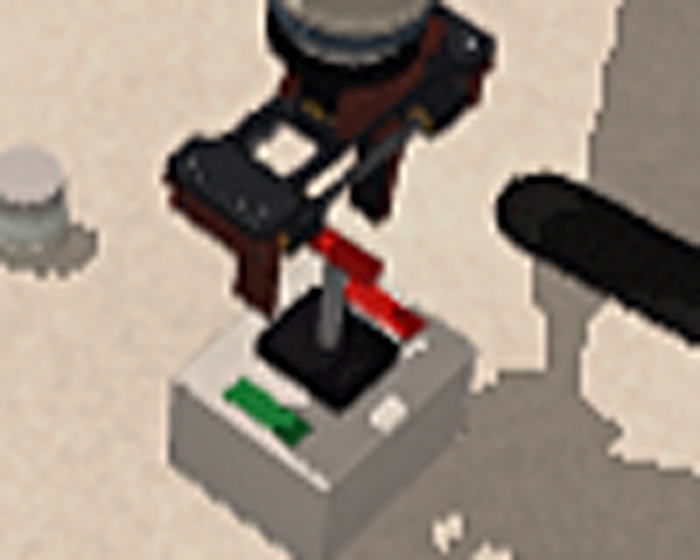

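The bar (305,235) sits between the open fingers at (240,240) and (400,240). I'll centre on it and push towards red.

```bash
python3 -m crank '{"offset":[[0,-8,8],[0,-2,2],[-12,0,0],[-12,0,0],[-12,0,0],[-10,0,0],[0,0,0],[0,0,0]],"rot":[[0,0,-1],[0,0,0],[0,0,0],[0,0,0],[0,0,0],[0,0,0],[0,0,0],[0,0,0]]}'
cat > lv.py <<'E'
from h import *
from scipy.spatial.transform import Rotation as R
o=r.observe();M=R.from_quat(o["orientation"][[1,2,3,0]]).as_matrix()
print("TCP in starter mm",-1e3*M.T@(np.r_[.4921,.2161,0]-o["tool_pos"]),"F tool",M.T@o["wrist_force"],"yaw",np.degrees(np.arctan2(M[1,0],M[0,0])),"z",o["tool_pos"][2])
E
python3 lv.py
```

```text
time: 20.6
tool_pos: [0.4504, 0.2253, 0.1644]
orientation: [0.002, 0.996, -0.084, 0.014]
wrist_force: [2.4, -0.5, -2.0]
gripper_width: 0.909
TCP in starter mm [ -37.8343   -1.8163 -165.5601] F tool [2.3874 0.1065 2.1047] yaw -9.620308768619065 z 0.16438986212891046
```

```bash
python3 -m crank '{"offset":[[-8,0,2],[-8,0,2],[-8,0,1],[-6,0,0],[-5,0,0],[0,0,0],[0,0,0],[0,0,0]],"rot":[[0,0,0],[0,0,0],[0,0,0],[0,0,0],[0,0,0],[0,0,0],[0,0,0],[0,0,0]]}'
python3 lv.py
```

```text
time: 21.4
tool_pos: [0.4162, 0.2308, 0.1592]
orientation: [0.002, 0.996, -0.085, 0.019]
wrist_force: [4.2, -0.5, -0.2]
gripper_width: 0.911
TCP in starter mm [ -71.2352   -1.5038 -162.0429] F tool [ 4.1776 -0.2557  0.3661] yaw -9.754341195177272 z 0.1592271444746563
```

```bash
python3 -m crank '{"offset":[[-4,0,0],[-4,0,0],[-3,0,0],[-3,0,0],[0,0,0],[0,0,0],[0,0,0],[0,0,0]],"rot":[[0,0,0],[0,0,0],[0,0,0],[0,0,0],[0,0,0],[0,0,0],[0,0,0],[0,0,0]]}'
python3 lv.py; python3 - <<'E'
from h import *
import cv2
cv2.imwrite("pics/w10.png",cam("wrist")["color"][:,:,::-1])
cv2.imwrite("pics/d10.png",cv2.resize(cam("side")["color"][110:200,230:340,::-1],None,fx=6,fy=6,interpolation=cv2.INTER_CUBIC))
E
```

```text
time: 22.2
tool_pos: [0.4144, 0.2308, 0.1607]
orientation: [0.002, 0.995, -0.089, 0.034]
wrist_force: [3.6, -1.5, 0.8]
gripper_width: 0.911
TCP in starter mm [ -68.0709   -1.1636 -165.6733] F tool [ 3.8776  0.8158 -0.5509] yaw -10.202926334665054 z 0.16073794616161935
```

View pics/w10.png

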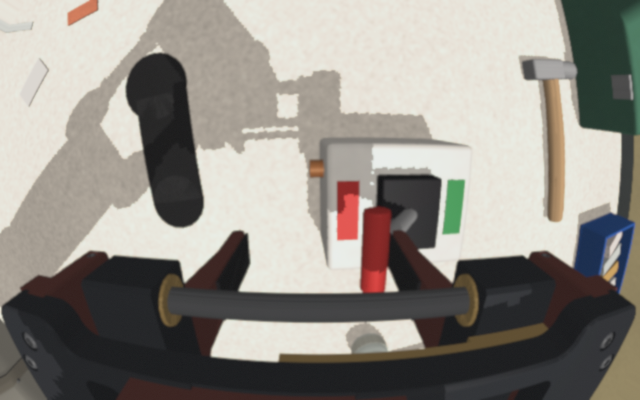

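View pics/d10.png

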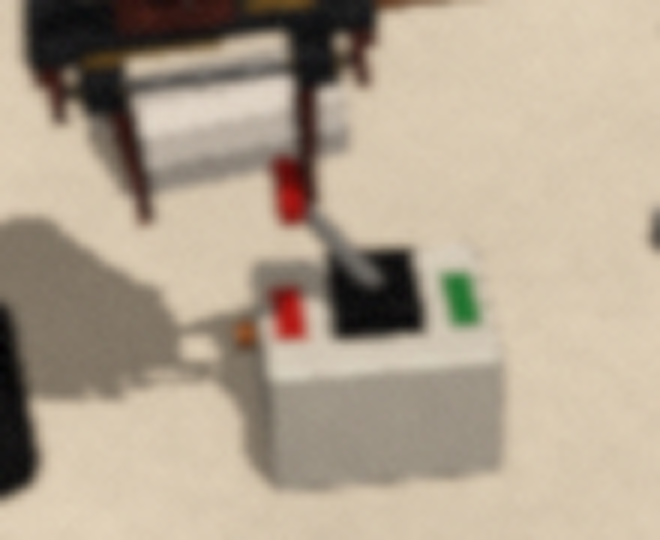

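```bash
python3 - <<'E'
from h import *
c=np.array([.4921,.2161]);a=np.radians(-9.8);ex=np.array([np.cos(a),np.sin(a)])
for z in (.166,.172):
    g=(onz("wrist",377,212,z)+onz("wrist",373,288,z))/2; s=onz("side",277.1,140,z)
    for p in(g,s):
        d=(p[:2]-c)@ex; print(z,p,"x off",d,"ang",.6+np.arcsin(d/.08))
E
```

```text
0.166 [0.4467 0.2244 0.166 ] x off -0.046196136816274956 ang -0.015603953489845113
0.166 [0.4459 0.2321 0.166 ] x off -0.0482851884770636 ang -0.04796466480607364
0.172 [0.4455 0.2274 0.172 ] x off -0.047828025374612324 ang -0.04081670430629203
0.172 [0.4438 0.2234 0.172 ] x off -0.04882279477321114 ang -0.05642022445663741
```

```bash
python3 -m crank '{"offset":[[-5,0,0],[-5,0,0],[0,0,0],[12,0,0],[15,0,0],[15,0,0],[8,0,0],[0,0,0]],"rot":[[0,-2,0],[0,-2,0],[0,0,0],[0,-2,0],[0,0,0],[0,0,0],[0,0,0],[0,0,0]]}'
python3 lv.py; python3 -c "
from h import *
import cv2
print(r.observe()['orientation'])
cv2.imwrite('pics/w11.png',cam('wrist')['color'][:,:,::-1])"
```

```text
time: 23.2
tool_pos: [0.4612, 0.2224, 0.16]
orientation: [-0.004, 0.996, -0.09, -0.014]
wrist_force: [-0.7, 0.8, 0.9]
gripper_width: 0.909
TCP in starter mm [ -36.0133   -1.5277 -159.0585] F tool [-0.9005 -0.6688 -0.8472] yaw -10.335337622381633 z 0.16001659160528886
[-0.0038  0.9958 -0.0901 -0.0138]
```

View pics/w11.png

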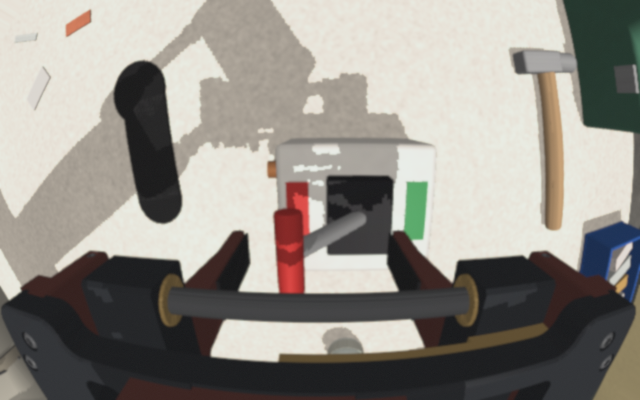

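The lever stays leaning onto the red mark (bar at column 289). I'll check the angle once more before going to on.

```bash
python3 - <<'E'
from h import *
c=np.array([.4921,.2161]);a=np.radians(-9.8);ex=np.array([np.cos(a),np.sin(a)])
P=np.array([onz("wrist",u,v,.085) for u,v in [(277,146),(435,149),(431,268)]]);print(P,"centre",(P[0]+P[2])/2)
g=(onz("wrist",288,214,.166)+onz("wrist",291,290,.166))/2;d=(g[:2]-c)@ex;print(g,d,.6+np.arcsin(d/.08))
E
```

```text
[[0.4376 0.2802 0.085 ]
 [0.5602 0.2577 0.085 ]
 [0.5488 0.1541 0.085 ]] centre [0.4932 0.2171 0.085 ]
[0.446  0.2247 0.166 ] -0.04692554004469782 -0.026816289154162343
```

```bash
python3 -m crank '{"offset":[[12,0,0],[12,0,0],[12,0,0],[12,0,0],[12,0,0],[12,0,0],[0,0,0],[0,0,0]],"rot":[[0,0,0],[0,0,0],[0,0,0],[0,0,0],[0,0,0],[0,0,0],[0,0,0],[0,0,0]]}'
python3 lv.py
```

```text
time: 24.1
tool_pos: [0.536, 0.2097, 0.1586]
orientation: [-0.005, 0.996, -0.089, -0.015]
wrist_force: [-2.7, 1.0, 2.2]
gripper_width: 0.912
TCP in starter mm [  39.4543   -2.4722 -159.8678] F tool [-2.8911 -0.5102 -2.1207] yaw -10.197603784928768 z 0.1585925685623153
```

```bash
python3 -m crank '{"offset":[[8,0,0],[8,0,0],[8,0,0],[6,0,0],[5,0,0],[5,0,0],[4,0,0],[0,0,0]],"rot":[[0,0,0],[0,0,0],[0,0,0],[0,0,0],[0,0,0],[0,0,0],[0,0,0],[0,0,0]]}'
python3 lv.py
```

```text
time: 24.9
tool_pos: [0.5625, 0.2055, 0.1547]
orientation: [-0.003, 0.996, -0.083, -0.041]
wrist_force: [-1.7, -1.0, 2.1]
gripper_width: 0.911
TCP in starter mm [  58.3131   -1.1917 -159.9765] F tool [-1.6392  1.236  -1.9964] yaw -9.573412516985 z 0.1546998351512034
```

```bash
python3 -m crank '{"offset":[[5,0,0],[5,0,0],[5,0,0],[5,0,0],[5,0,0],[0,0,0],[0,0,0],[0,0,0]],"rot":[[0,1.5,0],[0,1.5,0],[0,1.5,0],[0,0,0],[0,0,0],[0,0,0],[0,0,0],[0,0,0]]}'
python3 lv.py;  python3 -c "
from h import *
import cv2
print(r.observe()['orientation'])
cv2.imwrite('pics/w12.png',cam('wrist')['color'][:,:,::-1])"
```

```text
time: 25.7
tool_pos: [0.5632, 0.2065, 0.1562]
orientation: [0.001, 0.997, -0.076, -0.031]
wrist_force: [-4.1, 0.8, 0.3]
gripper_width: 0.909
TCP in starter mm [  61.9067   -0.1529 -160.3677] F tool [-4.1646 -0.2139 -0.0266] yaw -8.752543916577313 z 0.156235758234195
[ 0.0013  0.9966 -0.0762 -0.0311]
```

View pics/w12.png

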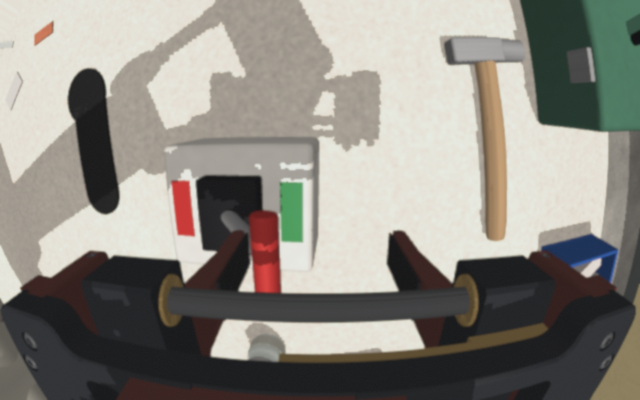

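```bash
cat > an.py <<'E'
from h import *
import sys
u1,v1,u2,v2=map(float,sys.argv[1:])
c=np.array([.4921,.2161]);a=np.radians(-9.8);ex=np.array([np.cos(a),np.sin(a)])
g=(onz("wrist",u1,v1,.166)+onz("wrist",u2,v2,.166))/2;d=(g[:2]-c)@ex;print(g,d,.6+np.arcsin(np.clip(d/.08,-1,1)))
E
python3 an.py 264 214 266 290; python3 - <<'E'
from h import *
import cv2
cv2.imwrite("pics/d12.png",cv2.resize(cam("side")["color"][110:200,230:340,::-1],None,fx=6,fy=6,interpolation=cv2.INTER_CUBIC))
E
```

```text
[0.5355 0.2111 0.166 ] 0.043584896304761284 1.176163954596128
```

View pics/d12.png

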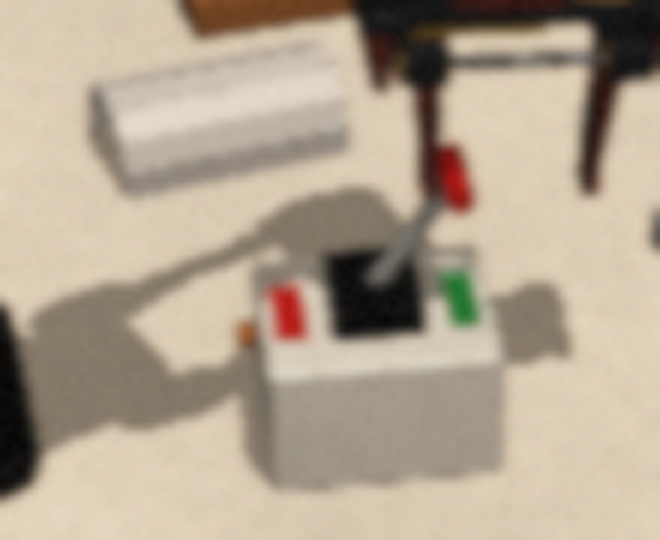

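The lever leans onto the green mark (side crop bar at 455,178) and resists further pushing. One firmer press, then I'll back off.

```bash
python3 -m crank '{"offset":[[12,0,0],[12,0,0],[12,0,0],[0,0,0],[-12,0,0],[-12,0,0],[0,0,0],[0,0,0]],"rot":[[0,1.5,0],[0,1.5,0],[0,1.5,0],[0,0,0],[0,0,0],[0,0,0],[0,0,0],[0,0,0]]}'
python3 lv.py;  python3 -c "
from h import *
import cv2
print(r.observe()['orientation'])
cv2.imwrite('pics/w13.png',cam('wrist')['color'][:,:,::-1])"
```

```text
time: 26.65
tool_pos: [0.5421, 0.2103, 0.158]
orientation: [0.006, 0.997, -0.068, -0.029]
wrist_force: [0.2, -0.5, -0.0]
gripper_width: 0.916
TCP in starter mm [  41.1858    1.3404 -160.5847] F tool [ 0.2455  0.4474 -0.0054] yaw -7.854019072734635 z 0.15795054436867906
[ 0.0056  0.9972 -0.0682 -0.0292]
```

View pics/w13.png

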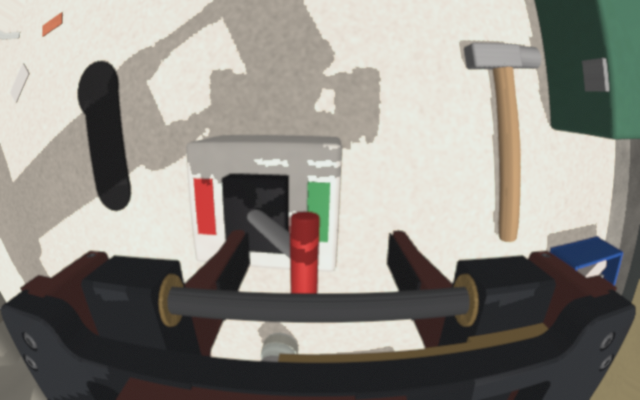

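The bar (column 305) is now clear of both fingers (240 and 400) and leans to green. I'll lift straight up and check the guard and lever.

```bash
python3 an.py 304 215 305 290; python3 -m crank '{"offset":[[0,0,-15],[0,0,-25],[0,0,-30],[0,0,-30],[0,0,-10],[0,0,0],[0,0,0],[0,0,0]],"rot":[[0,0,0],[0,0,0],[0,0,0],[0,0,0],[0,0,0],[0,0,0],[0,0,0],[0,0,0]]}'
python3 lv.py; python3 - <<'E'
from h import *
import cv2
cv2.imwrite("pics/d14.png",cv2.resize(cam("side")["color"][110:290,240:430,::-1],None,fx=3.3,fy=3.3,interpolation=cv2.INTER_CUBIC))
cv2.imwrite("pics/s14.png",cv2.resize(cam("scene")["color"][145:275,215:415,::-1],None,fx=4,fy=4,interpolation=cv2.INTER_CUBIC))
E
```

```text
[0.536  0.2114 0.166 ] 0.04405492442030625 1.1831865203592742
time: 27.55
tool_pos: [0.5512, 0.2097, 0.2724]
orientation: [0.006, 0.997, -0.07, -0.03]
wrist_force: [0.2, 1.1, -0.3]
gripper_width: 0.917
TCP in starter mm [  43.4731    2.5676 -275.3958] F tool [ 0.0362 -1.0968  0.3164] yaw -8.030628843652586 z 0.27241137118901215
```

View pics/d14.png

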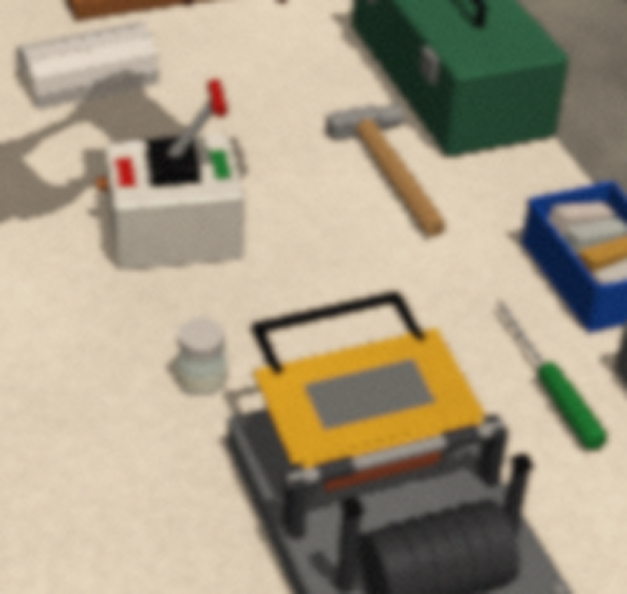

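View pics/s14.png

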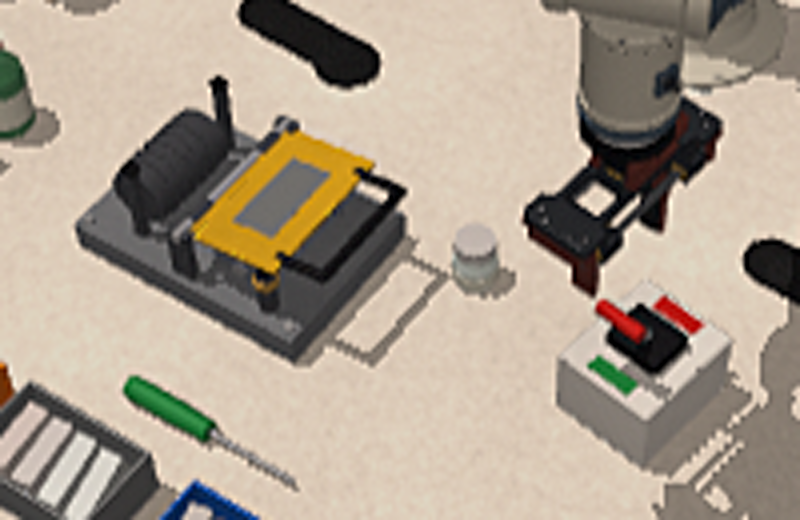

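Both views agree. The guard is down on the stop (scene crop 265,280), the lever is over towards green, the fingers are in the air, and no bystander looks shifted.

```bash
python3 -c "
from station import r
print(r.job_done())"
```

```text
the job is handed in; nothing more can be done
None
```

I swung the guard over by its bar, lowered it onto its stop and let go. I then pushed the starter lever fully to off, then fully to on, lifted the gripper clear and handed the job in at about 28 s of the 72 s allowed.

**Guard:** it rests on the stop at about 0.13 rad. In the last lowering step it moved only 0.3 mm of the 1.5 mm asked. The wrist force stayed within a few newtons, so the stop was not forced. The force rise at contact was small (about 2 N), so I confirmed the resting position with pictures after letting go.

**Lever:** it hit its end stop both ways. The pictures put it at about -0.03 rad for off and 1.18 rad for on (limits 0 and 1.2), with an uncertainty of about 0.03 rad.

**Last checks:** the fingers are in free air, with about 1 N of noise on the wrist reading. No bystander looks shifted in the final pictures, though I judged that by eye rather than measuring it.

**Disagreements:**
- The scene and side cameras differed by about 1 cm in y. I took the mean, and the wrist camera agreed with it to within a few millimetres.
- The tool tilted by up to about 5° while pressing the lever against its ends. I only partly corrected this, and it did no harm.

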